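Lay out the sampling stand

ROBOT

A 7-joint arm with a two-finger parallel gripper is mounted at the origin on a cart in front of the work surface, level with it; the furniture and walls round the work are solid. World frame = base frame: x ahead of the robot, y to its left, z up, the work surface at z = 0. Lengths are in m, angles in rad, forces in N, time in s.
With the tool pointing down it reaches from about 0.425 to 0.925 m from the base axis. Payload 6.8 kg.
Tool frame: the origin (TCP) lies on the centre line of the jaws, within the pads' length; the fingertips stand 14 mm ahead of it and the grasp point (between the pads) lies 5 mm behind it (env.tip_reach is the distance from the TCP to the fingertips, in m); z points along the fingers, y is the line along which they close (so a half turn about z gives the same grasp; the last joint's range is limited). The gripper opens to 85 mm and grips with 20 to 120 N. Pads are 22 mm wide; open, the fingers measure 114 mm over their backs; the gripper's body (76 mm by 85 mm) begins 54 mm behind the grasp point. The pads swing forward as they close: fully open they stand 13 mm farther back than shut.
Start: joints at [1.178, 0.477, 0.022, 1.555, -0.011, 1.109, -0.083], TCP at [0.19, -0.648, 0.245] pointing down, gripper open.
Joint ranges: [-2.96, 2.96], [-0.34, 2.1], [-1.41, 1.46], [0.24, 2.44], [-1.37, 4.51], [0.17, 1.92], [-2.96, 2.96]. Speed limits (rad/s): [2.39, 2.39, 3.14, 3.14, 3.14, 3.14, 3.14].

INTERFACE

Orientations are given as a rotation vector (axis times angle).
In Python, from bench import env gives the robot as it stands.
- The arm moves only by the tool move_arm, never from a script. Its argument "commands" is one flat list of numbers, 6 for each row, row after row: the shift along the tool's x, y, z in cm, then the turn, a rotation vector about the tool's x, y, z in rad. In form: [tx, ty, tz, wx, wy, wz, tx, ty, tz, wx, wy, wz, ...]. A call has 1 to 20 rows; each row is the pose to reach, as a shift and turn from the pose commanded when the call began, along the tool's axes at that moment; what a row does not reach only later rows make up. A row lasts 1/10 s, in which the tool goes at most 50 mm and 8.59 degrees, less where a joint would pass 70% of its speed; a pose out of reach is approached as far as the arm can. A call with a gripper value outside its range is refused whole. "hand" is the opening, from 0 (shut) to 1 (fully open), set as the call begins (left out, the last holds). The fingers move at their own pace and stop on an object; "grip_force" is the grip in N (left out, the last holds). Time passes only in rows, so rows that repeat a pose let the fingers close. It gives the time, the measured TCP pose, the force, the opening and the grip force at its end, in the units of the state.
- env.observe(): the state, without advancing time (a new reading comes with each control period).
- env.grab_frame(name): name is "scene" or "top" or "wrist"; returns a dict with "image" (480x640x3 uint8, red, green, blue), "depth" (480x640 float32, m along the optical axis (not along the pixel's ray), 0 where there is no reading), "fovy" (degrees; the focal length in pixels is half the picture's height over the tangent of half this angle, whatever the lens; pixels are square), "cx", "cy" (the principal point, pixels), "R" (3x3) and "t" (3): a world point X has camera coordinates R X + t. Camera axes: x right, y down, z forward; pixel columns grow to the right and rows downward; lengths in m; the calibration is good to about 2 mm. A picture is of the moment at which its call begins.
- env.sign_off(): hands the job in; it is judged then, once.
The state is a dict: "t": time; "q": joint angles; "joint_velocities": joint speeds; "effort": joint torques, N m; "ee_pos": TCP position; "ee_rot": TCP orientation; "ft_force": force on the tool from outside, world axes, zero at the start; "wrist_torque": the same for the moment, N m; "width": finger opening in m; "grasp_force": force on a finger pad.
Only numpy, scipy, OpenCV 4.12 (cv2) and the standard library are available. Lean on these libraries where they do the work, as an engineer would, in place of code of your own. Each camera call takes 0.05 s, during which the arm holds its last target. There are 200 camera calls.

TASK

Lay out the sampling set on the grey-topped stand, where the amber jar and the white timer already stand on the two outer marks of the front row (front is the side nearest the robot). Using the four pieces on the open worktop to the left of the stand and nearer than the rows at the back, stand the amber teal-capped bottle on the mark between the jar and the timer, the white blue-capped bottle on the mark directly behind the jar, the small white tub on the mark directly behind the timer, and the pink vial centred on top of the tub's cap. Everything stands upright, centred on its blue mark, and let go; keep all of it upright on the way, and leave the jar, timer, red rubber bulb and tape roll where they are.

Things in the scene. Friction and masses are not known exactly. Their poses are not given: they have to be found in the camera images.
- stand: fixed solid white stand with a grey top, 300 (its y) x 205 (x) mm; top floor 60 mm, its rim 66 mm above the worktop. Origin: centre of its underside; x to its back (away from the robot, turned up to 12 degrees), y to its left, z up. Flat round blue marks, 84 mm across, on top at (x, y) mm: front (-50, 100), (-50, 0), (-50, -100); back (50, 100), (50, -100). Jar and timer start on the outer front marks, either way round
- teal_bottle_centre (a point): amber round bottle with a teal screw cap, 68 mm in diameter, 168 mm high; the cap is 41 mm in diameter, its sides reach from 141 to 167 mm above the foot, and it is fixed on; about 0.48 kg; origin half-way up on its axis, z axis up
- blue_bottle_centre (a point): white round bottle with a dark blue screw cap, 66 mm in diameter, 172 mm high; the cap is 32 mm in diameter, its sides reach from 146 to 172 mm above the foot, and it is fixed on; about 0.3 kg; origin half-way up on its axis, z axis up
- tub_centre (a point): small white round bottle with a wide white screw cap (the tub), 60 mm in diameter, 108 mm high; the cap is 49 mm in diameter, flat on top, its sides reach from 84 to 107 mm above the foot, and it is fixed on; about 0.14 kg; origin half-way up on its axis, z axis up
- vial_centre (a point): small clear glass vial with a little pink content and a white cap, 27 mm in diameter, 61 mm high; the cap (fixed on) is 24 mm in diameter; about 0.03 kg; origin half-way up on its axis, z axis up
- jar_centre (a point): amber square jar with a tan screw cap, 68 by 68 by 126 mm high, loose on the stand, not to be moved; origin half-way up on its axis, z axis up
- clock_centre (a point): white bench timer, 66 by 66 by 20 mm high, loose on the stand, not to be moved; origin 9 mm above its underside, z axis up
- bulb_centre (a point): red rubber pipette bulb, 52 mm in diameter, 75 mm high, loose on the worktop, not to be moved; origin half-way up on its axis, z axis up
- tape_centre (a point): roll of yellow tape lying flat, 70 mm in diameter, 20 mm high, loose on the worktop, not to be moved; origin half-way up on its axis, z axis up
There are look-alikes about, which are no part of the job. Leave any yellow look-alike of the part that bears blue_bottle_centre alone.

How it is judged:
By the outcome, as a careful person would: the job done as asked, in the order asked, and still so for the second after the job is handed in, with the robot touching nothing.
It also fails if it takes over 122 s, if anything falls off the work surface, if the arm or the gripper's body presses on something with over 40 N, if the wrist force passes 120 N, or if a joint passes its speed limit or range.

## Working session

There is one attempt and no reset: what is moved stays moved. The work goes in short steps, Python scripts to look and compute and a tool call to move; the robot and the scene stay as the last step left them, time stands still between calls to the robot, and variables do not carry over. Pictures are saved under pics/ and viewed, at most 14 in all, crops included, and the job is handed in when it is done.

Besides the shell and the picture viewer there is one more tool, called after "Call:" as name(argument=value, ...) on one line, values as JSON. move_arm: Moves the arm, as the interface text tells. Its arguments: {"type":"object","properties":{"commands":{"type":"array","items":{"type":"number"}},"hand":{"type":"number"},"grip_force":{"type":"number"}},"required":["commands"]}

```bash
mkdir -p pics; cat > h.py <<'E'
import numpy as np, cv2
from bench import env
from scipy.spatial.transform import Rotation as Ro
def grab(n,save=None):
    f=env.grab_frame(n)
    if save: cv2.imwrite('pics/%s.png'%save,f['image'][...,::-1])
    return f
def pts(f):
    d=f['depth'];F=240/np.tan(np.radians(f['fovy'])/2)
    v,u=np.mgrid[:480,:640]
    P=np.stack([(u-f['cx'])/F*d,(v-f['cy'])/F*d,d],-1)
    W=(P-f['t'])@f['R']; W[d==0]=np.nan
    return W
def ray(f,u,v,z):
    F=240/np.tan(np.radians(f['fovy'])/2)
    o=-f['R'].T@f['t']; r=f['R'].T@np.array([(u-f['cx'])/F,(v-f['cy'])/F,1])
    return o+r*(z-o[2])/r[2]
def proj(f,X):
    F=240/np.tan(np.radians(f['fovy'])/2); c=f['R']@np.array(X)+f['t']
    return c[0]/c[2]*F+f['cx'],c[1]/c[2]*F+f['cy']
E
python3 - <<'E'
from h import *
s=env.observe();print({k:np.round(v,3) for k,v in s.items()})
print(Ro.from_rotvec(s['ee_rot']).as_matrix().round(3) if np.size(s['ee_rot'])==3 else s['ee_rot'])
for n in ['scene','top','wrist']:
    f=grab(n,n+'0');print(n,f['fovy'],f['cx'],f['cy'],(-f['R'].T@f['t']).round(3),f['R'].round(3).tolist(), (f['depth']>0).mean())
E
```

```text
{'t': np.float64(0.0), 'q': array([ 1.178,  0.478,  0.022,  1.556, -0.011,  1.109, -0.083]), 'joint_velocities': array([ 0.   ,  0.001,  0.   ,  0.001,  0.001,  0.002, -0.   ]), 'effort': array([-1.0000e-03, -5.9646e+01,  1.6080e+00, -2.8120e+01,  1.3000e-02,
        9.0000e-03, -0.0000e+00]), 'ee_pos': array([ 0.189, -0.647,  0.244]), 'ee_rot': array([-3.108e+00, -4.460e-01,  1.000e-03]), 'ft_force': array([ 0.091,  0.334, -0.892]), 'wrist_torque': array([0.011, 0.014, 0.006]), 'grasp_force': np.float64(0.0), 'width': np.float64(0.085)}
[[ 0.96   0.281 -0.001]
 [ 0.281 -0.96   0.002]
 [-0.    -0.002 -1.   ]]
scene 57.91624994167248 321.29715311435706 246.53749971210883 [-0.049  0.8    0.591] [[-0.767, -0.642, -0.006], [-0.285, 0.349, -0.893], [0.575, -0.683, -0.451]] 0.9930045572916667
top 48.96549897778075 322.56198739848037 236.84593979769167 [0.38  0.066 1.435] [[0.026, -1.0, -0.001], [-0.989, -0.025, -0.148], [0.148, 0.005, -0.989]] 0.996064453125
wrist 63.65935318470781 316.8672650798053 240.86426296896758 [ 0.252 -0.63   0.374] [[0.281, -0.96, -0.001], [-0.927, -0.271, 0.26], [-0.25, -0.072, -0.966]] 0.99599609375
```

View pics/scene0.png

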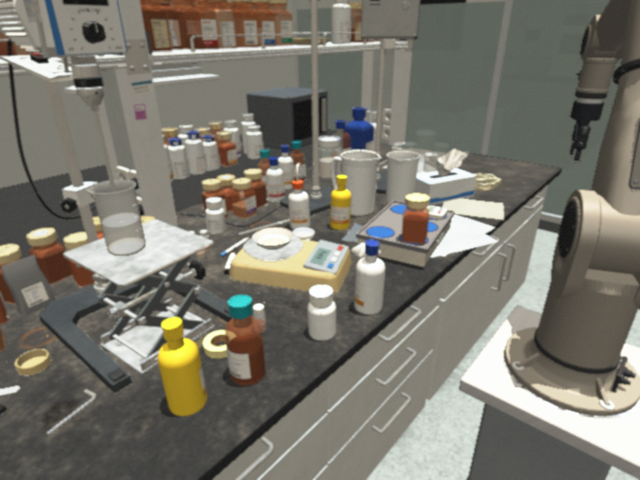

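View pics/top0.png

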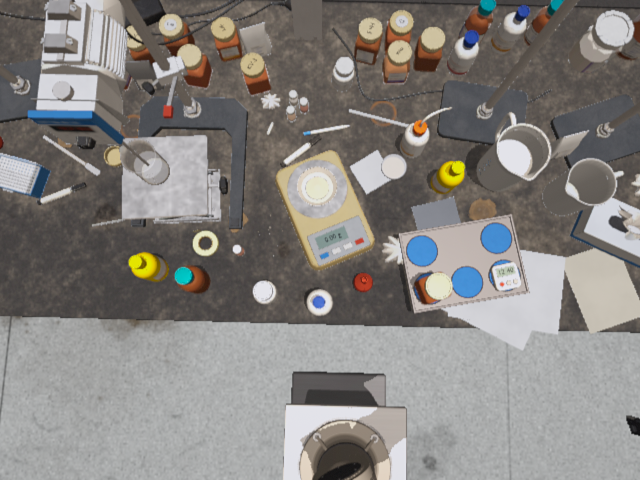

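The scene view is a side look over the bench. The top view shows:
- **Teal-capped bottle:** (192,278). Its look-alikes are at (480,12) and (548,10).
- **Blue-capped white bottle:** (319,302). Its look-alikes are at (467,50), (517,15) and the yellow (148,267) and (450,177).
- **Tub:** (264,292). Its look-alike is at (344,68).
- **Vial:** (238,249). Its look-alikes are at (293,97) and (303,105).
- **Stand:** jar at (435,288), timer at (506,277), free marks at (467,282), (422,250) and (496,237).

By the description I choose (192,278), (319,302), (264,292) and (238,249). I'll measure these and check them in one crop.

```bash
cat > m.py <<'E'
from h import *
from scipy.optimize import least_squares
f=grab('top');g=grab('scene');W=pts(f);V=pts(g)
print('tip',env.tip_reach)
def tops(W,box,name):   # highest flat cap top within a world box
    x0,x1,y0,y1=box; m=(W[...,0]>x0)&(W[...,0]<x1)&(W[...,1]>y0)&(W[...,1]<y1)&(W[...,2]>.02)
    if m.sum()<5: return print(name,'none')
    z=np.percentile(W[m][:,2],97); k=m&(abs(W[...,2]-z)<.006)
    q=W[k]; c,r=cv2.minEnclosingCircle(q[:,:2].astype(np.float32)); print(name,'ztop',z.round(4),'mean',q.mean(0).round(4),'circ',np.round(c,4),round(r,4),k.sum())
for n,(u,v) in dict(teal=(185,276),yel=(140,262),blue=(319,302),tub=(264,291),vial=(238,249),bulb=(362,281),tape=(205,243),jar=(438,287),timer=(506,277)).items():
    c=W[v,u]; b=.035; box=(c[0]-b,c[0]+b,c[1]-b,c[1]+b)
    print(n,c.round(3)); tops(W,box,' top'); tops(V,box,' scn')
hsv=cv2.cvtColor(f['image'],cv2.COLOR_RGB2HSV)
m=cv2.inRange(hsv,(98,120,90),(115,255,255));m[:210]=0;m[:,:395]=0;m[320:]=0;m[:,530:]=0
cs,_=cv2.findContours(m,0,2)
for c in cs:
    if cv2.contourArea(c)<100: continue
    k=np.zeros_like(m);cv2.drawContours(k,[c],-1,1,-1)
    e=cv2.fitEllipse(c) ; P=ray(f,*e[0],.060)
    print('mark',np.round(e[0],1),np.round(e[1],1),P.round(4),'z',np.nanmedian(W[k>0][:,2]).round(4))
cv2.imwrite('pics/crop.png',cv2.resize(f['image'][225:325,120:390][...,::-1],None,fx=2.9,fy=2.9))
cv2.imwrite('pics/stand.png',cv2.resize(f['image'][205:325,385:545][...,::-1],None,fx=4,fy=4))
E
python3 m.py
```

```text
tip 0.014
teal [0.466 0.401 0.164]
 top ztop 0.169 mean [0.4683 0.4064 0.1665] circ [0.4682 0.4065] 0.0209 198
 scn ztop 0.1663 mean [0.4673 0.4077 0.1653] circ [0.4694 0.4073] 0.0215 296
yel [0.497 0.512 0.167]
 top ztop 0.1729 mean [0.4981 0.5224 0.1711] circ [0.4981 0.5226] 0.0165 131
 scn ztop 0.171 mean [0.4974 0.5229 0.1699] circ [0.4991 0.5217] 0.0163 242
blue [0.412 0.076 0.172]
 top ztop 0.1733 mean [0.4136 0.0775 0.1713] circ [0.4133 0.0776] 0.0156 126
 scn ztop 0.1706 mean [0.413  0.0793 0.1698] circ [0.4154 0.077 ] 0.0175 108
tub [0.437 0.215 0.109]
 top ztop 0.1108 mean [0.4384 0.2206 0.1075] circ [0.4401 0.2203] 0.0239 207
 scn ztop 0.1074 mean [0.4403 0.2222 0.1059] circ [0.4415 0.2194] 0.0251 270
vial [0.548 0.294 0.061]
 top ztop 0.065 mean [0.5482 0.2965 0.0617] circ [0.5487 0.297 ] 0.0107 35
 scn ztop 0.0615 mean [0.549  0.2992 0.0596] circ [0.5502 0.2978] 0.0123 68
bulb [ 0.471 -0.032  0.071]
 top ztop 0.0733 mean [ 0.4757 -0.0369  0.0728] circ [ 0.4754 -0.0376] 0.0084 20
 scn ztop 0.075 mean [ 0.4685 -0.0377  0.0731] circ [ 0.4691 -0.0386] 0.0061 6
tape [ 0.57   
[... 254 characters left out ...]
scn ztop 0.1854 mean [ 0.4561 -0.202   0.1841] circ [ 0.4606 -0.2048] 0.0348 196
timer [ 0.491 -0.403  0.075]
 top ztop 0.083 mean [ 0.4935 -0.4026  0.0796] circ [ 0.493  -0.4033] 0.0411 371
 scn ztop 0.0797 mean [ 0.487  -0.4023  0.0772] circ [ 0.49   -0.4044] 0.0388 133
mark [466.8 281.7] [29.  30.3] [ 0.4772 -0.306   0.06  ] z 0.0603
mark [421.5 250.6] [28.8 29.8] [ 0.5559 -0.1883  0.06  ] z 0.0598
mark [495.9 237.8] [28.5 29.9] [ 0.5949 -0.3845  0.06  ] z 0.0599m.py:9: RuntimeWarning: Mean of empty slice.
  q=W[k]; c,r=cv2.minEnclosingCircle(q[:,:2].astype(np.float32)); print(name,'ztop',z.round(4),'mean',q.mean(0).round(4),'circ',np.round(c,4),round(r,4),k.sum())
  ret = um.true_divide(
```

View pics/crop.png

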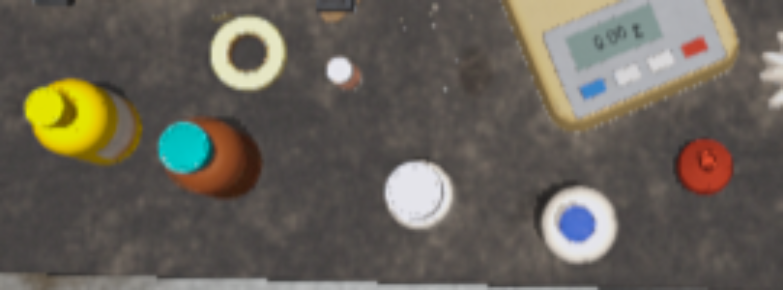

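The crop shows one each of the teal bottle (185,147), vial (340,70), tub (415,193) and blue bottle (577,222). The only near neighbour is the yellow bottle, so the choice is confirmed. The back marks and the front-middle mark agree on a stand yaw of about 11°. Now I'll move.

Call:
move_arm(commands=[10,-6,-5,0,0,0.1,39.5,-24.7,-12.5,0,0,0.285,39.5,-24.7,-12.5,0,0,0.285,39.5,-24.7,-12.5,0,0,0.285,39.5,-24.7,-12.5,0,0,0.285,39.5,-24.7,-12.5,0,0,0.285,39.5,-24.7,-12.5,0,0,0.285,39.5,-24.7,-12.5,0,0,0.285,39.5,-24.7,-12.5,0,0,0.285,39.5,-24.7,-12.5,0,0,0.285,39.5,-24.7,-12.5,0,0,0.285,39.5,-24.7,-12.5,0,0,0.285,39.5,-24.7,-12.5,0,0,0.285,39.5,-24.7,-12.5,0,0,0.285], hand=1)

```text
t: 1.65
ee_pos: [0.4981, -0.3013, 0.3699]
ee_rot: [3.141, -0.005, -0.002]
ft_force: [-0.3, -0.9, -0.3]
width: 0.0858
grasp_force: 0.0
```

Call:
move_arm(commands=[-3.1,-70.8,6,0,0,0,-3.1,-70.8,6,0,0,0,-3.1,-70.8,6,0,0,0,-3.1,-70.8,6,0,0,0,-3.1,-70.8,6,0,0,0,-3.1,-70.8,6,0,0,0,-3.1,-70.8,6,0,0,0,-3.1,-70.8,6,0,0,0,-3.1,-70.8,6,0,0,0,-3.1,-70.8,6,0,0,0,-3.1,-70.8,6,0,0,0,-3.1,-70.8,6,0,0,0,-3.1,-70.8,6,0,0,0,-3.1,-70.8,6,0,0,0,-3.1,-70.8,6,0,0,0,-3.1,-70.8,6,0,0,0,-3.1,-70.8,6,0,0,0,-3.1,-70.8,6,0,0,0])

```text
t: 3.45
ee_pos: [0.4699, 0.4057, 0.3104]
ee_rot: [3.14, -0.006, 0.001]
ft_force: [-0.6, 0.0, 0.2]
width: 0.0856
grasp_force: 0.0
```

```bash
cat > w.py <<'E'
from h import *
import sys
s=env.observe();print(s['q'].round(2),s['ee_pos'].round(4),s['ee_rot'].round(3),s['width'].round(4))
f=grab('wrist',sys.argv[1]);W=pts(f)
for a in sys.argv[2:]:
    x,y,z=map(float,a.split(','))
    k=(np.hypot(W[...,0]-x,W[...,1]-y)<.05)&(abs(W[...,2]-z)<.008)
    if k.sum()<10: print(a,'none');continue
    n,l,st,c=cv2.connectedComponentsWithStats(k.astype(np.uint8)); i=1+st[1:,4].argmax(); q=W[l==i]
    cc,r=cv2.minEnclosingCircle(q[:,:2].astype(np.float32)); print(a,'circ',np.round(cc,4),round(r,4),'mean',q.mean(0).round(4),'px',proj(f,[*cc,z]),len(q))
E
python3 w.py w1 0.4688,.4068,.167 .5495,.2975,.061
```

```text
Traceback (most recent call last):
  File "w.py", line 3, in <module>
    s=env.observe();print(s['q'].round(2),s['ee_pos'].round(4),s['ee_rot'].round(3),s['width'].round(4))
                                                                                    ^^^^^^^^^^^^^^^^
AttributeError: 'float' object has no attribute 'round'
```

```bash
sed -i "s/s\['width'\].round(4)/round(s['width'],4)/" w.py; python3 w.py w1 0.4688,.4068,.167 .5495,.2975,.061
```

```text
[-0.39  0.39 -0.57  1.58  0.22  1.23 -2.58] [0.4699 0.4057 0.3104] [ 3.14e+00 -6.00e-03  1.00e-03] 0.0856
0.4688,.4068,.167 circ [0.4702 0.4053] 0.0208 mean [0.4708 0.4053 0.1672] px (np.float64(315.8672801715106), np.float64(229.95917878146676)) 2495
.5495,.2975,.061 circ [0.5515 0.2973] 0.0119 mean [0.5514 0.2981 0.0615] px (np.float64(430.8135670059116), np.float64(118.77100154441058)) 536
```

View pics/w1.png

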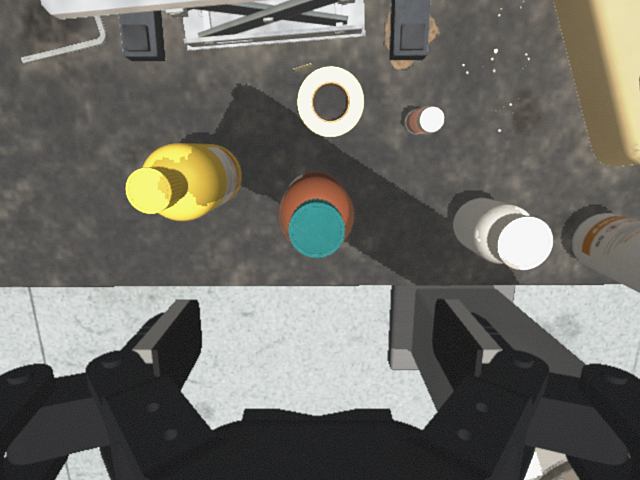

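The wrist view shows the teal cap at (316,230), under the open gripper and about 1 mm off. The vial is at (431,119), with the yellow bottle clear to the left. I'll descend and grip the cap.

Call:
move_arm(commands=[0,0,4,0,0,0,0,0,8,0,0,0,0,0,11.5,0,0,0,0,0,13.5,0,0,0,0,0,15,0,0,0,0,0,15.8,0,0,0,0,0,15.8,0,0,0,0,0,15.8,0,0,0])

```text
t: 4.3
ee_pos: [0.4691, 0.4086, 0.1535]
ee_rot: [-3.14, 0.001, -0.002]
ft_force: [-0.6, -0.2, -0.6]
width: 0.0853
grasp_force: 0.0
```

Call:
move_arm(commands=[0,0,0,0,0,0,0,0,0,0,0,0,0,0,0,0,0,0,0,0,0,0,0,0,0,0,0,0,0,0,0,0,0,0,0,0,0,0,0,0,0,0,0,0,0,0,0,0,0,0,0,0,0,0,0,0,0,0,0,0], hand=0, grip_force=60)

```text
t: 5.3
ee_pos: [0.4689, 0.4084, 0.1534]
ee_rot: [-3.141, 0.001, -0.002]
ft_force: [0.3, -0.9, 6.3]
width: 0.0407
grasp_force: 59.2
```

Call:
move_arm(commands=[0,0,-0.5,0,0,0,0,0,-1.5,0,0,0,0,0,-3,0,0,0,0,0,-5,0,0,0,0,0,-7.5,0,0,0,0,0,-10.5,0,0,0,0,0,-13.5,0,0,0,0,0,-16.5,0,0,0,0,0,-19,0,0,0,0,0,-21,0,0,0,0,0,-22.5,0,0,0,0,0,-23,0,0,0,0,0,-23,0,0,0])

```text
t: 6.6
ee_pos: [0.4684, 0.4083, 0.3828]
ee_rot: [-3.141, 0.0, -0.001]
ft_force: [0.1, 1.0, -4.9]
width: 0.0404
grasp_force: 59.6
```

Call:
move_arm(commands=[0,0.5,0,0,0,0,0,1.5,0,0,0,0,0,3.5,0,0,0,0,0,6,0,0,0,0,0,9,0,0,0,0,0,12,0,0,0,0,0,15,0,0,0,0,0,18,0,0,0,0,0,21,0,0,0,0,0,24,0,0,0,0,0,27,0,0,0,0,0,30,0,0,0,0,0,33,0,0,0,0,0,35.5,0,0,0,0,0,37.5,0,0,0,0,0,39,0,0,0,0,0,40,0,0,0,0,0,40,0,0,0])

```text
$.commands: bad value
```

Call:
move_arm(commands=[0,0.5,0,0,0,0,0,1.5,0,0,0,0,0.1,3,0,0,0,0,0.2,5,0,0,0,0,0.3,7.5,0,0,0,0,0.4,10.5,0,0,0,0,0.5,13.5,0,0,0,0,0.6,16.5,0,0,0,0,0.7,19.5,0,0,0,0,0.7,22.5,0,0,0,0,0.7,25,0,0,0,0,0.7,27,0,0,0,0,0.7,28.8,0,0,0,0,0.7,30,0,0,0,0,0.7,30.8,0,0,0,0,0.7,31.2,0,0,0,0,0.7,31.2,0,0,0,0,0.7,31.2,0,0,0,0])

```text
t: 8.4
ee_pos: [0.4754, 0.0971, 0.3823]
ee_rot: [-3.141, -0.002, 0.0]
ft_force: [-0.7, 0.4, -6.2]
width: 0.0406
grasp_force: 59.7
```

```bash
python3 - <<'E'
from h import *
s=env.observe();print(s['q'].round(2),s['ee_pos'].round(4),s['ee_rot'].round(3),s['width'])
g=grab('scene','s2');f=grab('top')
# marks measured again, from the wrist too
for n in ['wrist','top']:
    f=grab(n,n+'2');W=pts(f);m=cv2.inRange(cv2.cvtColor(f['image'],cv2.COLOR_RGB2HSV),(98,120,60),(118,255,255))
    for c in cv2.findContours(m,0,2)[0]:
        if cv2.contourArea(c)>300:
            e=cv2.fitEllipse(c);k=np.zeros_like(m);cv2.drawContours(k,[c],-1,1,-1);P=ray(f,*e[0],.06);z=np.nanmedian(W[k>0][:,2])
            if -.5<P[1]<-.1 and abs(z-.06)<.01: print(n,np.round(e[0]),np.round(e[1]),P.round(4),z.round(4))
E
```

```text
[ 0.08  0.08 -0.43  1.78  0.03  1.29 -1.93] [0.4754 0.0971 0.3823] [-3.141e+00 -2.000e-03  0.000e+00] 0.04055286587658535
wrist [574. 120.] [66. 79.] [ 0.5597 -0.1912  0.06  ] 0.0617
top [467. 282.] [29. 30.] [ 0.4772 -0.3061  0.06  ] 0.0601
top [422. 251.] [29. 30.] [ 0.556  -0.1884  0.06  ] 0.0601
top [496. 238.] [29. 30.] [ 0.5949 -0.3845  0.06  ] 0.0599
```

View pics/wrist2.png

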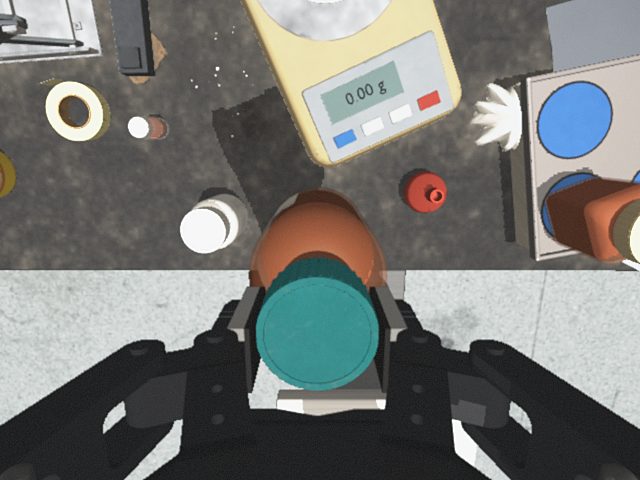

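The wrist view shows the teal bottle upright in the jaws at (317,330), and the back-left mark at (574,120). One call was refused, so the arm is still at y=0.097. I'll continue to the mark.

Call:
move_arm(commands=[0,0.5,0,0,0,0,0,1.5,0,0,0,0,0,3.5,0,0,0,0,0,6,0,0,0,0,0,9,0,0,0,0,0,12,0,0,0,0,0,15,0,0,0,0,0,18,0,0,0,0,0,21,0,0,0,0,0,24,0,0,0,0,0,27,0,0,0,0,0,30,0,0,0,0,0,33,0,0,0,0,0,35.5,0,0,0,0,0,37.5,0,0,0,0,0,39,0,0,0,0,0,40,0,0,0,0,0,40.3,0,0,0,0,0,40.3,0,0,0,0,0,40.3,0,0,0,0])

```text
t: 10.6
ee_pos: [0.4757, -0.3056, 0.3824]
ee_rot: [-3.141, -0.002, -0.0]
ft_force: [0.9, 1.3, -5.2]
width: 0.0408
grasp_force: 59.8
```

```bash
cat > mk.py <<'E'
from h import *
s=env.observe();print(s['q'].round(2),s['ee_pos'].round(4),s['ee_rot'].round(3),round(s['width'],4),s['ft_force'].round(1))
for n in ['wrist','top']:
    f=grab(n,n+'3');W=pts(f);m=cv2.inRange(cv2.cvtColor(f['image'],cv2.COLOR_RGB2HSV),(98,120,60),(118,255,255))
    for c in cv2.findContours(m,0,2)[0]:
        if cv2.contourArea(c)>300:
            e=cv2.fitEllipse(c);k=np.zeros_like(m);cv2.drawContours(k,[c],-1,1,-1);P=ray(f,*e[0],.06);z=np.nanmedian(W[k>0][:,2])
            if -.5<P[1]<-.1 and abs(z-.06)<.01: print(n,np.round(e[0]),np.round(e[1]),P.round(4),z.round(4))
E
python3 mk.py
```

```text
[ 0.53  0.2  -0.08  1.63  0.02  1.31 -1.12] [ 0.4757 -0.3056  0.3824] [-3.141e+00 -2.000e-03 -0.000e+00] 0.0408 [ 0.9  1.3 -5.2]
wrist [318. 180.] [46. 67.] [ 0.4928 -0.3078  0.06  ] 0.0616
wrist [212. 120.] [69. 75.] [ 0.5598 -0.1896  0.06  ] 0.0615
wrist [390.  82.] [72. 78.] [ 0.5989 -0.3865  0.06  ] 0.0616
top [465. 282.] [24. 33.] [ 0.4762 -0.3008  0.06  ] 0.0602
top [422. 251.] [29. 30.] [ 0.5559 -0.1884  0.06  ] 0.0601
top [496. 238.] [28. 30.] [ 0.5949 -0.3845  0.06  ] 0.06
```

```bash
cat > rel.py <<'E'
from h import *
import sys
zt=float(sys.argv[1]); lo=eval(sys.argv[2]); hi=eval(sys.argv[3]); s=env.observe()['ee_pos']; print('tcp',s.round(4))
for n in ['wrist','top','scene']:
    f=grab(n,n+'r');W=pts(f);H=cv2.cvtColor(f['image'],cv2.COLOR_RGB2HSV)
    k=(np.hypot(W[...,0]-s[0],W[...,1]-s[1])<.06)&(abs(W[...,2]-zt)<.007)&(cv2.inRange(H,lo,hi)>0)
    q=W[k]
    if len(q)>5:
        c,r=cv2.minEnclosingCircle(q[:,:2].astype(np.float32)); print(n,'cap',np.round(c,4),round(r,4),'z',q[:,2].mean().round(4),len(q))
    m=cv2.inRange(H,(98,120,60),(118,255,255))
    for c in cv2.findContours(m,0,2)[0]:
        if cv2.contourArea(c)>200:
            e=cv2.fitEllipse(c);P=ray(f,*e[0],.06)
            if -.5<P[1]<-.1 and .4<P[0]<.7: print(n,np.round(e[0]),np.round(e[1]),P.round(4))
E
python3 rel.py .397 "(80,100,40)" "(97,255,255)"
```

```text
tcp [ 0.4757 -0.3057  0.3824]
wrist cap [ 0.4763 -0.3068] 0.0223 z 0.3962 11393
wrist [259. 192.] [ 8. 52.] [ 0.4788 -0.239   0.06  ]
wrist [319. 180.] [45. 67.] [ 0.493  -0.3085  0.06  ]
wrist [397. 145.] [ 9. 47.] [ 0.5327 -0.3978  0.06  ]
wrist [212. 119.] [69. 75.] [ 0.5598 -0.1896  0.06  ]
wrist [390.  82.] [72. 78.] [ 0.5989 -0.3865  0.06  ]
top cap [ 0.4594 -0.3032] 0.0094 z 0.3949 20
top [465. 282.] [25. 32.] [ 0.4767 -0.3015  0.06  ]
top [422. 251.] [29. 30.] [ 0.5558 -0.1884  0.06  ]
top [496. 238.] [28. 30.] [ 0.5949 -0.3845  0.06  ]
scene cap [ 0.4691 -0.3084] 0.0201 z 0.3941 26
```

View pics/scener.png

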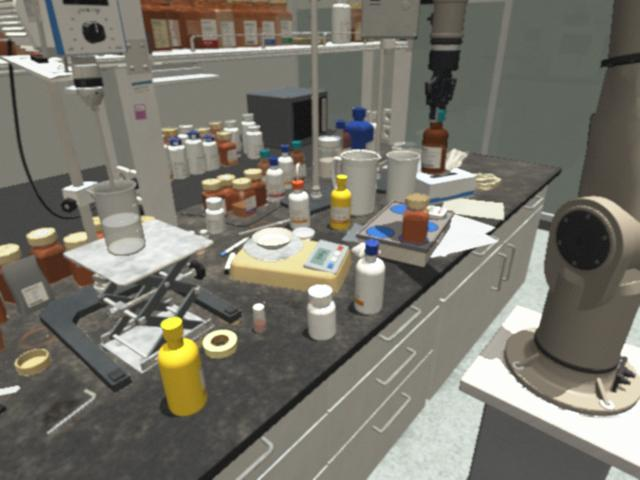

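The scene view shows the teal bottle held upright at (434,148), above the stand. The wrist and top estimates of the mark differ by about 4 mm, so I'll aim at their mean and lower.

Call:
move_arm(commands=[0.1,0,1,0,0,0,0.2,0,3,0,0,0,0.3,0.05,5.5,0,0,0,0.3,0.05,8,0,0,0,0.3,0.05,10.5,0,0,0,0.3,0.05,12.5,0,0,0,0.3,0.05,14,0,0,0,0.3,0.05,15,0,0,0,0.3,0.05,15.6,0,0,0,0.3,0.05,15.6,0,0,0,0.3,0.05,15.6,0,0,0])

```text
t: 11.95
ee_pos: [0.4788, -0.3075, 0.2269]
ee_rot: [3.141, -0.0, 0.002]
ft_force: [-0.2, 0.3, -4.5]
width: 0.0404
grasp_force: 59.8
```

```bash
python3 rel.py .240 "(80,100,40)" "(97,255,255)"
```

```text
tcp [ 0.4788 -0.3075  0.2269]
wrist cap [ 0.4786 -0.3083] 0.0229 z 0.2406 11540
wrist [187. 254.] [100. 109.] [ 0.4541 -0.2043  0.06  ]
wrist [317. 230.] [100. 109.] [ 0.4738 -0.3083  0.06  ]
wrist [436. 154.] [13. 76.] [ 0.5323 -0.3979  0.06  ]
wrist [154. 114.] [105. 117.] [ 0.5602 -0.1893  0.06  ]
wrist [428.  56.] [111. 124.] [ 0.5994 -0.3866  0.06  ]
top cap [ 0.4618 -0.3025] 0.0084 z 0.2397 14
top [422. 251.] [29. 30.] [ 0.5559 -0.1884  0.06  ]
top [496. 238.] [28. 30.] [ 0.5948 -0.3847  0.06  ]
scene cap [ 0.4713 -0.3105] 0.0208 z 0.2386 37
```

View pics/wristr.png

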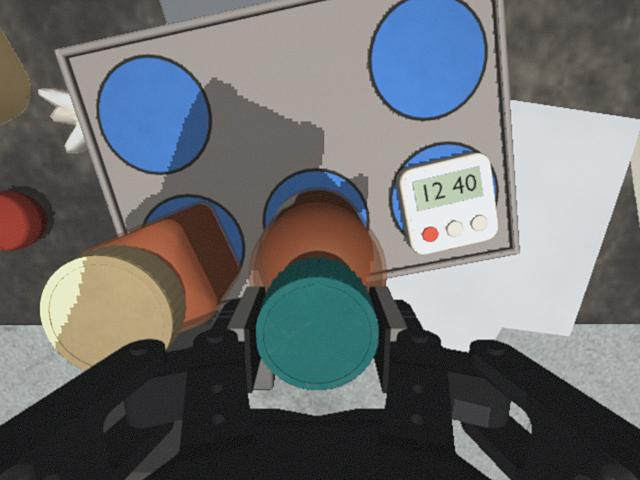

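The wrist view shows the bottle at (317,325) lined up over the middle mark, with the jar at (113,310) and the timer at (448,203) clear of it. I'll lower it to the floor, then release.

Call:
move_arm(commands=[0,-0.1,0.4,0,0,0,0,-0.1,0.8,0,0,0,0,-0.1,1.05,0,0,0,0,-0.1,1.2,0,0,0,0,-0.1,1.3,0,0,0,0,-0.1,1.3,0,0,0])

```text
t: 12.7
ee_pos: [0.4785, -0.3063, 0.2136]
ee_rot: [3.142, -0.0, 0.0]
ft_force: [-2.3, 0.5, -2.4]
width: 0.0407
grasp_force: 60.3
```

Call:
move_arm(commands=[0,0,0.05,0,0,0,0,0,0.05,0,0,0,0,0,0.05,0,0,0,0,0,0.05,0,0,0,0,0,0.05,0,0,0,0,0,0.05,0,0,0], hand=0.75)

```text
t: 13.3
ee_pos: [0.4784, -0.3063, 0.2129]
ee_rot: [3.141, -0.0, 0.0]
ft_force: [-0.1, -0.6, 0.2]
width: 0.0642
grasp_force: 0.0
```

Call:
move_arm(commands=[0,0,-1,0,0,0,0,0,-3,0,0,0,0,0,-6,0,0,0,0,0,-10,0,0,0,0,0,-13,0,0,0,0,0,-14,0,0,0,0,0,-14,0,0,0], hand=0.75)

```text
t: 14.0
ee_pos: [0.479, -0.3066, 0.3548]
ee_rot: [3.14, -0.0, 0.005]
ft_force: [-0.1, 0.2, 0.1]
width: 0.0639
grasp_force: 0.0
```

```bash
sed -i 's/if len(q)>5/print(n,(abs(W[...,2]-zt)<.007).sum()) if len(q)<6 else None\n    if len(q)>5/' rel.py; python3 rel.py .227 "(80,100,40)" "(97,255,255)"
```

```text
tcp [ 0.479  -0.3066  0.3548]
wrist cap [ 0.4799 -0.308 ] 0.0207 z 0.2273 2719
wrist [262. 214.] [ 8. 72.] [ 0.4619 -0.2466  0.06  ]
wrist [317. 200.] [69. 71.] [ 0.478  -0.3081  0.06  ]
wrist [401. 149.] [ 9. 50.] [ 0.5327 -0.3986  0.06  ]
wrist [204. 123.] [74. 80.] [ 0.5598 -0.1896  0.06  ]
wrist [393.  83.] [77. 83.] [ 0.5989 -0.3865  0.06  ]
top cap [ 0.4761 -0.3081] 0.0206 z 0.2259 140
top [422. 251.] [29. 30.] [ 0.556  -0.1884  0.06  ]
top [496. 238.] [28. 30.] [ 0.5949 -0.3845  0.06  ]
scene cap [ 0.4748 -0.3083] 0.0215 z 0.2245 63
```

The teal bottle stands within about 2 mm of its mark in both the wrist and top views. The blue bottle is next.

Call:
move_arm(commands=[0,-3,0,0,0,0,-6.4,-38.5,4.5,0,0,0,-6.4,-38.5,4.5,0,0,0,-6.4,-38.5,4.5,0,0,0,-6.4,-38.5,4.5,0,0,0,-6.4,-38.5,4.5,0,0,0,-6.4,-38.5,4.5,0,0,0,-6.4,-38.5,4.5,0,0,0,-6.4,-38.5,4.5,0,0,0,-6.4,-38.5,4.5,0,0,0,-6.4,-38.5,4.5,0,0,0,-6.4,-38.5,4.5,0,0,0])

```text
t: 15.35
ee_pos: [0.4146, 0.0771, 0.3073]
ee_rot: [3.141, -0.004, -0.002]
ft_force: [-0.2, -1.0, 0.2]
width: 0.0646
grasp_force: 0.0
```

```bash
python3 w.py w4 .414,.0775,.172 .4405,.2205,.107 .55,.298,.061
```

```text
[ 0.11  0.01 -0.44  2.02  0.01  1.12 -1.91] [0.4146 0.0771 0.3073] [ 3.141e+00 -4.000e-03 -2.000e-03] 0.0646
.414,.0775,.172 circ [0.4153 0.0763] 0.016 mean [0.4159 0.0763 0.1721] px (np.float64(316.70478078195134), np.float64(231.59600222458786)) 1560
.4405,.2205,.107 circ [0.4433 0.2193] 0.0246 mean [0.4439 0.2183 0.1074] px (np.float64(147.98446035920452), np.float64(181.91296653347172)) 2719
.55,.298,.061 circ [0.5515 0.2964] 0.0122 mean [0.5509 0.2947 0.0608] px (np.float64(68.95956428918697), np.float64(54.19023877234025)) 696
```

Call:
move_arm(commands=[0,0,3,0,0,0,0,0,6.5,0,0,0,0,0,10,0,0,0,0,0,12.5,0,0,0,0,0,14,0,0,0,0,0,15,0,0,0,0,0,15,0,0,0,0,0,15,0,0,0])

```text
t: 16.2
ee_pos: [0.415, 0.0785, 0.1583]
ee_rot: [-3.141, 0.002, -0.001]
ft_force: [-0.1, -0.5, -0.1]
width: 0.0644
grasp_force: 0.0
```

```bash
python3 w.py w5; python3 -c "
from h import *
print(env.observe()['ft_force'])"
```

```text
[ 0.07  0.21 -0.44  2.19  0.13  0.76 -2.04] [0.415  0.0785 0.1583] [-3.141e+00  2.000e-03 -1.000e-03] 0.0644
[0.28205416 0.10335499 0.3531034 ]
```

View pics/w5.png

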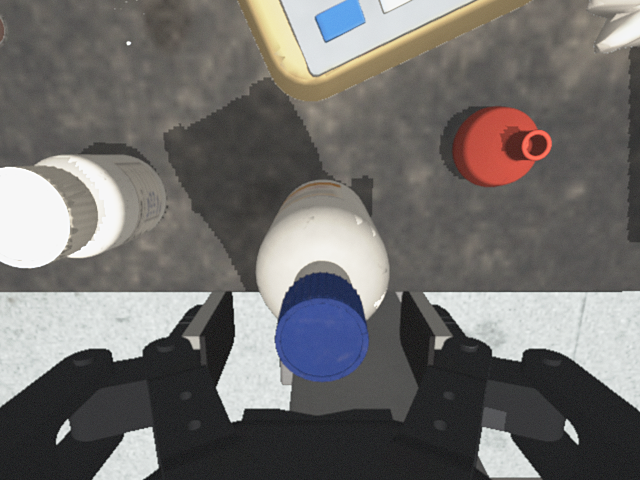

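The view shows the blue cap at (321,340), between the open pads. I'll grip and lift.

Call:
move_arm(commands=[0,0,0,0,0,0,0,0,0,0,0,0,0,0,0,0,0,0,0,0,0,0,0,0,0,0,0,0,0,0,0,0,0,0,0,0,0,0,0,0,0,0,0,0,0,0,0,0,0,0,0,0,0,0,0,0,0,0,0,0], hand=0, grip_force=50)

```text
t: 17.25
ee_pos: [0.4156, 0.0786, 0.1588]
ee_rot: [3.142, -0.001, 0.004]
ft_force: [1.2, -1.4, 6.7]
width: 0.0346
grasp_force: 47.5
```

Call:
move_arm(commands=[0,0,-0.5,0,0,0,0,0,-1.5,0,0,0,0,0,-3,0,0,0,0,0,-5,0,0,0,0,0,-7.5,0,0,0,0,0,-10.5,0,0,0,0,0,-13.5,0,0,0,0,0,-16.5,0,0,0,0,0,-19,0,0,0,0,0,-21,0,0,0,0,0,-22.5,0,0,0,0,0,-23,0,0,0,0,0,-23,0,0,0])

```text
t: 18.55
ee_pos: [0.4142, 0.0789, 0.3881]
ee_rot: [-3.142, -0.0, -0.001]
ft_force: [0.4, 0.2, -4.3]
width: 0.0346
grasp_force: 46.7
```

Call:
move_arm(commands=[0.3,0.5,0,0,0,0,0.8,1.5,0,0,0,0,1.8,3.4,0,0,0,0,3,5.6,0,0,0,0,4.3,8,0,0,0,0,5.7,10.6,0,0,0,0,7.1,13.2,0,0,0,0,8.5,15.8,0,0,0,0,9.9,18.4,0,0,0,0,11.3,21,0,0,0,0,12.5,23.2,0,0,0,0,13.4,24.9,0,0,0,0,14.1,26.1,0,0,0,0,14.4,26.6,0,0,0,0,14.4,26.6,0,0,0,0,14.4,26.6,0,0,0,0])

```text
t: 20.15
ee_pos: [0.5582, -0.1861, 0.3878]
ee_rot: [-3.141, -0.002, 0.0]
ft_force: [-1.2, 0.3, -4.2]
width: 0.0341
grasp_force: 46.6
```

Call:
move_arm(commands=[0,0,1,0,0,0,0,0,3,0,0,0,0,0,5.5,0,0,0,0,0,8,0,0,0,0,0,10.5,0,0,0,0,0,12.5,0,0,0,0,0,14,0,0,0,0,0,15,0,0,0,0,0,15.5,0,0,0,0,0,15.5,0,0,0])

```text
t: 21.15
ee_pos: [0.5582, -0.187, 0.2324]
ee_rot: [-3.141, -0.0, 0.001]
ft_force: [-1.1, 0.4, -3.2]
width: 0.0346
grasp_force: 46.7
```

```bash
python3 rel.py .247 "(105,100,30)" "(125,255,255)"
```

```text
tcp [ 0.5582 -0.187   0.2324]
wrist cap [ 0.5588 -0.186 ] 0.0164 z 0.2456 6673
wrist [314. 327.] [ 91. 108.] [ 0.4659 -0.1854  0.06  ]
wrist [460. 315.] [86. 91.] [ 0.4771 -0.3096  0.06  ]
wrist [576. 253.] [12. 72.] [ 0.5318 -0.399   0.06  ]
wrist [320. 231.] [101. 114.] [ 0.5506 -0.1907  0.06  ]
wrist [575. 170.] [ 95. 112.] [ 0.5989 -0.3872  0.06  ]
top 174
scene cap [ 0.5546 -0.1894] 0.016 z 0.2439 23
```

View pics/scener.png

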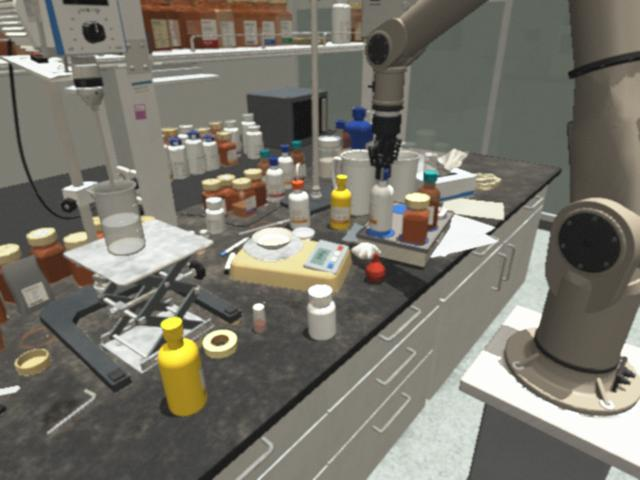

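The scene view shows the blue bottle upright at (382,205), just above the back-left mark. I'll make a fine shift, then lower.

Call:
move_arm(commands=[0.1,0.25,0.4,0,0,0,0.1,0.25,0.8,0,0,0,0.1,0.25,1.05,0,0,0,0.1,0.25,1.2,0,0,0,0.1,0.25,1.3,0,0,0,0.1,0.25,1.4,0,0,0,0.1,0.25,1.4,0,0,0,0.1,0.25,1.4,0,0,0])

```text
t: 22.1
ee_pos: [0.5595, -0.1898, 0.219]
ee_rot: [3.141, -0.0, 0.001]
ft_force: [0.3, 0.1, -2.8]
width: 0.0342
grasp_force: 46.9
```

```bash
python3 rel.py .233 "(105,100,30)" "(125,255,255)"|head -3; python3 -c "
from h import *
print(env.observe()['ft_force'])"
```

```text
tcp [ 0.5595 -0.1898  0.219 ]
wrist cap [ 0.5606 -0.1972] 0.0247 z 0.2322 6712
wrist [462. 321.] [84. 93.] [ 0.4791 -0.3096  0.06  ]
[ 0.18385977 -0.16569392 -2.78193252]
```

Call:
move_arm(commands=[0,0,0.05,0,0,0,0,0,0.1,0,0,0,0,0,0.1,0,0,0])

```text
t: 22.55
ee_pos: [0.5601, -0.19, 0.2189]
ee_rot: [3.141, -0.0, 0.003]
ft_force: [-0.3, -0.2, 6.0]
width: 0.0338
grasp_force: 48.9
```

Call:
move_arm(commands=[0,0,0,0,0,0,0,0,0,0,0,0,0,0,0,0,0,0,0,0,0,0,0,0,0,0,0,0,0,0,0,0,0,0,0,0], hand=0.75)

```text
t: 23.15
ee_pos: [0.5594, -0.1898, 0.2177]
ee_rot: [-3.142, 0.0, 0.0]
ft_force: [-0.8, -0.8, -1.2]
width: 0.0641
grasp_force: 0.0
```

Call:
move_arm(commands=[0,0,-1,0,0,0,0,0,-3,0,0,0,0,0,-6,0,0,0,0,0,-10,0,0,0,0,0,-13,0,0,0,0,0,-14,0,0,0,0,0,-14,0,0,0])

```text
t: 23.85
ee_pos: [0.5601, -0.1899, 0.3598]
ee_rot: [3.141, -0.0, 0.006]
ft_force: [0.1, 0.8, -0.4]
width: 0.0639
grasp_force: 0.0
```

```bash
python3 rel.py .232 "(105,100,30)" "(125,255,255)"
```

```text
tcp [ 0.5601 -0.1899  0.3598]
wrist cap [ 0.558  -0.1933] 0.0161 z 0.2322 1592
wrist [359. 271.] [ 9. 47.] [ 0.4744 -0.2403  0.06  ]
wrist [419. 271.] [66. 69.] [ 0.4747 -0.3116  0.06  ]
wrist [500. 223.] [ 8. 47.] [ 0.5322 -0.3994  0.06  ]
wrist [320. 239.] [43. 53.] [ 0.5133 -0.1952  0.06  ]
wrist [234.  85.] [107. 218.] [ 0.6788 -0.1048  0.06  ]
wrist [496. 163.] [69. 77.] [ 0.5985 -0.3869  0.06  ]
top cap [ 0.5559 -0.1913] 0.0156 z 0.2307 133
scene cap [ 0.5589 -0.1907] 0.0166 z 0.2291 45
```

The blue bottle is down and upright, centred to about 3 mm. The tub is next.

Call:
move_arm(commands=[-1,-3,0,0,0,0,-2.3,-8,0,0,0,0,-3.6,-13,0,0,0,0,-11.8,-41,11,0,0,0,-11.8,-41,11,0,0,0,-11.8,-41,11,0,0,0,-11.8,-41,11,0,0,0,-11.8,-41,11,0,0,0,-11.8,-41,11,0,0,0,-11.8,-41,11,0,0,0,-11.8,-41,11,0,0,0,-11.8,-41,11,0,0,0,-11.8,-41,11,0,0,0], hand=1)

```text
t: 25.3
ee_pos: [0.4421, 0.2185, 0.2476]
ee_rot: [3.141, -0.004, -0.0]
ft_force: [0.1, -0.1, 0.1]
width: 0.0856
grasp_force: 0.0
```

```bash
python3 w.py w6 .4405,.2205,.107 .55,.298,.061
```

```text
[-0.15  0.21 -0.49  1.95  0.12  1.01 -2.27] [0.4421 0.2185 0.2476] [ 3.141 -0.004 -0.   ] 0.0856
.4405,.2205,.107 circ [0.4434 0.2195] 0.0244 mean [0.4439 0.2194 0.1077] px (np.float64(314.12152937774607), np.float64(229.3182646447022)) 3513
.55,.298,.061 circ [0.5514 0.2967] 0.0118 mean [0.5511 0.2958 0.0614] px (np.float64(212.13236249791902), np.float64(77.37031492213447)) 822
```

Call:
move_arm(commands=[0,0,3,0,0,0,0,-0.1,6.5,0,0,0,0,-0.1,10,0,0,0,0,-0.1,12.5,0,0,0,0,-0.1,14,0,0,0,0,-0.1,15,0,0,0,0,-0.1,15.4,0,0,0,0,-0.1,15.4,0,0,0])

```text
t: 26.15
ee_pos: [0.4419, 0.2209, 0.094]
ee_rot: [3.142, -0.002, 0.0]
ft_force: [0.1, 0.0, -0.7]
width: 0.0854
grasp_force: 0.0
```

Call:
move_arm(commands=[0,0,0,0,0,0,0,0,0,0,0,0,0,0,0,0,0,0,0,0,0,0,0,0,0,0,0,0,0,0,0,0,0,0,0,0,0,0,0,0,0,0,0,0,0,0,0,0], hand=0, grip_force=40)

```text
t: 26.95
ee_pos: [0.4422, 0.2213, 0.0948]
ee_rot: [-3.141, 0.001, -0.003]
ft_force: [-0.0, -0.9, 5.0]
width: 0.0477
grasp_force: 40.3
```

Call:
move_arm(commands=[0,0,-0.5,0,0,0,0,0,-1.5,0,0,0,0,0,-3,0,0,0,0,0,-5,0,0,0,0,0,-8,0,0,0,0,0,-11,0,0,0,0,0,-14,0,0,0,0,0,-17,0,0,0,0,0,-20,0,0,0,0,0,-23,0,0,0,0,0,-26,0,0,0,0,0,-28,0,0,0,0,0,-29.5,0,0,0,0,0,-30,0,0,0,0,0,-30,0,0,0])

```text
t: 28.45
ee_pos: [0.4413, 0.2214, 0.3945]
ee_rot: [-3.141, -0.0, -0.002]
ft_force: [-0.3, 0.3, -0.9]
width: 0.0479
grasp_force: 41.2
```

Call:
move_arm(commands=[0.1,0.5,0,0,0,0,0.4,1.7,0,0,0,0,1,3.7,0,0,0,0,1.7,6.5,0,0,0,0,2.6,10,0,0,0,0,3.6,14,0,0,0,0,4.6,18,0,0,0,0,5.7,22,0,0,0,0,6.7,26,0,0,0,0,7.7,30,0,0,0,0,8.8,34,0,0,0,0,9.8,38,0,0,0,0,10.8,42,0,0,0,0,11.9,46,0,0,0,0,12.9,50,0,0,0,0,13.8,53.5,0,0,0,0,14.6,56.5,0,0,0,0,15.2,58.8,0,0,0,0,15.5,60.2,0,0,0,0,15.6,60.5,0,0,0,0])

```text
t: 30.45
ee_pos: [0.5962, -0.3862, 0.3924]
ee_rot: [-3.142, 0.005, 0.004]
ft_force: [0.0, 0.3, -0.0]
width: 0.0477
grasp_force: 41.2
```

Call:
move_arm(commands=[0,0,1,0,0,0,0,0,3,0,0,0,0,0,6,0,0,0,0,0,9.5,0,0,0,0,0,13,0,0,0,0,0,16.5,0,0,0,0,0,19.5,0,0,0,0,0,21.5,0,0,0,0,0,22.5,0,0,0,0,0,22.5,0,0,0,0,0,22.5,0,0,0])

```text
t: 31.55
ee_pos: [0.598, -0.3834, 0.1699]
ee_rot: [3.141, 0.001, 0.002]
ft_force: [1.0, -0.5, -1.3]
width: 0.0477
grasp_force: 41.2
```

```bash
python3 rel.py .182 "(0,0,110)" "(180,70,255)"; python3 w.py w7
```

```text
tcp [ 0.598  -0.3834  0.1699]
wrist cap [ 0.5975 -0.391 ] 0.0315 z 0.183 15246
wrist [ 42. 389.] [ 7. 45.] [ 0.4898 -0.1878  0.06  ]
wrist [255. 389.] [13. 45.] [ 0.4898 -0.34    0.06  ]
wrist [ 28. 299.] [ 97. 116.] [ 0.5591 -0.1912  0.06  ]
wrist [320. 246.] [115. 121.] [ 0.5959 -0.3861  0.06  ]
top cap [ 0.5847 -0.3818] 0.0173 z 0.1819 76
scene cap [ 0.5927 -0.384 ] 0.0293 z 0.181 56
[ 0.53  0.6  -0.07  1.52  0.05  1.01 -1.12] [ 0.5982 -0.3841  0.1705] [ 3.14  -0.     0.004] 0.0477
```

View pics/w7.png

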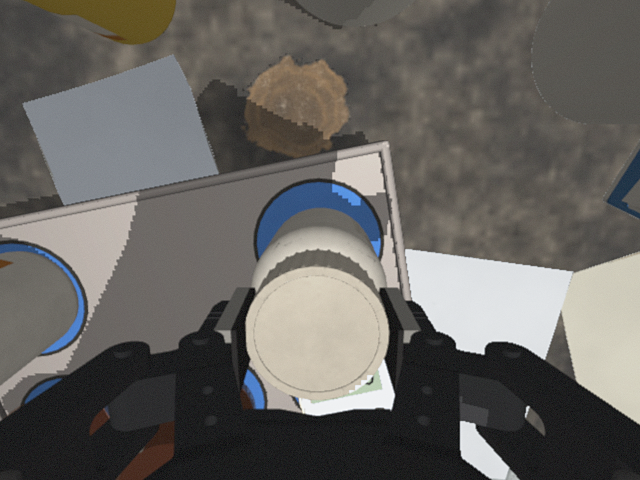

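The view shows the tub's cap at (317,333), centred over the back-right mark at (319,240), with all the neighbours clear. I'll lower it.

Call:
move_arm(commands=[0,0,0.4,0,0,0,0,0,0.8,0,0,0,0,0,1.1,0,0,0,0,0,1.3,0,0,0,0,0,1.5,0,0,0,0,0,1.6,0,0,0,0,0,1.6,0,0,0])

```text
t: 32.45
ee_pos: [0.5978, -0.3839, 0.1549]
ee_rot: [3.141, -0.0, 0.002]
ft_force: [-3.1, 2.5, 9.3]
width: 0.0475
grasp_force: 42.2
```

Call:
move_arm(commands=[0,0,0,0,0,0,0,0,0,0,0,0,0,0,0,0,0,0,0,0,0,0,0,0,0,0,0,0,0,0,0,0,0,0,0,0], hand=0.85)

```text
t: 33.05
ee_pos: [0.5973, -0.3838, 0.1527]
ee_rot: [-3.142, 0.0, 0.0]
ft_force: [-0.3, 0.7, 0.0]
width: 0.0727
grasp_force: 0.0
```

Call:
move_arm(commands=[0,0,-1,0,0,0,0,0,-3,0,0,0,0,0,-6,0,0,0,0,0,-10,0,0,0,0,0,-14,0,0,0,0,0,-18,0,0,0,0,0,-20,0,0,0,0,0,-20,0,0,0])

```text
t: 33.85
ee_pos: [0.5987, -0.3846, 0.3583]
ee_rot: [3.138, -0.001, 0.012]
ft_force: [0.1, 0.4, -0.3]
width: 0.0726
grasp_force: 0.0
```

```bash
python3 rel.py .168 "(0,0,110)" "(180,70,255)"
```

```text
tcp [ 0.5987 -0.3846  0.3583]
wrist cap [ 0.6    -0.3857] 0.0244 z 0.1677 2542
wrist [167. 299.] [26. 49.] [ 0.4807 -0.208   0.06  ]
wrist [250. 302.] [63. 66.] [ 0.4754 -0.3064  0.06  ]
wrist [327. 257.] [ 8. 46.] [ 0.5323 -0.3985  0.06  ]
wrist [142. 235.] [66. 71.] [ 0.5583 -0.188   0.06  ]
wrist [316. 203.] [68. 72.] [ 0.5949 -0.3863  0.06  ]
top cap [ 0.5973 -0.3841] 0.0257 z 0.1663 307
scene cap [ 0.5975 -0.3842] 0.0255 z 0.1652 77
```

The tub is centred to about 2 mm. The vial is next.

Call:
move_arm(commands=[0,-3,0,0,0,0,-4.8,-68.2,3,0,0,0,-4.8,-68.2,3,0,0,0,-4.8,-68.2,3,0,0,0,-4.8,-68.2,3,0,0,0,-4.8,-68.2,3,0,0,0,-4.8,-68.2,3,0,0,0,-4.8,-68.2,3,0,0,0,-4.8,-68.2,3,0,0,0,-4.8,-68.2,3,0,0,0,-4.8,-68.2,3,0,0,0,-4.8,-68.2,3,0,0,0,-4.8,-68.2,3,0,0,0,-4.8,-68.2,3,0,0,0,-4.8,-68.2,3,0,0,0,-4.8,-68.2,10,0,0,0,-4.8,-68.2,15,0,0,0,-4.8,-68.2,17,0,0,0,-4.8,-68.2,17,0,0,0], hand=0.65)

```text
t: 35.9
ee_pos: [0.5454, 0.2947, 0.1755]
ee_rot: [3.134, -0.0, -0.019]
ft_force: [-1.1, -0.9, 0.5]
width: 0.0554
grasp_force: 0.0
```

```bash
python3 w.py w8 .55,.298,.061
```

```text
[-0.34  0.49 -0.35  1.73  0.2   0.97 -2.33] [0.5454 0.2947 0.1755] [ 3.134 -0.    -0.019] 0.0554
.55,.298,.061 circ [0.5514 0.2969] 0.0119 mean [0.5525 0.2969 0.0614] px (np.float64(310.7569813672058), np.float64(229.4703326533785)) 1007
```

View pics/w8.png

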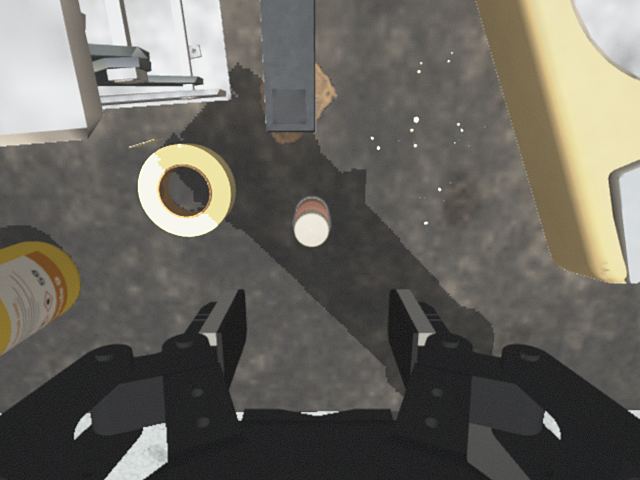

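The view shows the vial's cap at (311,230), just ahead of the jaws, with the tape at (187,190) clear. I'll settle first, then read the pose.

Call:
move_arm(commands=[0,0,0,0,0,0,0,0,0,0,0,0,0,0,0,0,0,0])

```text
t: 36.25
ee_pos: [0.5506, 0.2989, 0.1851]
ee_rot: [-3.14, 0.001, -0.005]
ft_force: [-0.3, -0.1, 0.0]
width: 0.0554
grasp_force: 0.0
```

Call:
move_arm(commands=[0,0.05,3,0,0,0,0,0.1,6,0,0,0,0,0.1,9,0,0,0,0,0.1,11.5,0,0,0,0,0.1,13,0,0,0,0,0.1,14,0,0,0,0,0.1,14.5,0,0,0,0,0.1,14.5,0,0,0,0,0.1,14.5,0,0,0])

```text
t: 37.15
ee_pos: [0.5502, 0.2976, 0.0388]
ee_rot: [-3.141, 0.001, -0.002]
ft_force: [0.3, 0.2, 0.3]
width: 0.0556
grasp_force: 0.0
```

Call:
move_arm(commands=[0,0,0,0,0,0,0,0,0,0,0,0,0,0,0,0,0,0,0,0,0,0,0,0,0,0,0,0,0,0,0,0,0,0,0,0,0,0,0,0,0,0,0,0,0,0,0,0], hand=0, grip_force=25)

```text
t: 37.95
ee_pos: [0.55, 0.2975, 0.0386]
ee_rot: [-3.141, 0.0, -0.002]
ft_force: [0.3, -0.6, 5.8]
width: 0.0253
grasp_force: 25.1
```

Call:
move_arm(commands=[0,0,-0.5,0,0,0,0,0,-1.5,0,0,0,0,0,-3,0,0,0,0,0,-5,0,0,0,0,0,-8,0,0,0,0,0,-11,0,0,0,0,0,-14,0,0,0,0,0,-17,0,0,0,0,0,-20,0,0,0,0,0,-23,0,0,0,0,0,-26,0,0,0,0,0,-28,0,0,0,0,0,-29.5,0,0,0,0,0,-30,0,0,0,0,0,-30,0,0,0])

```text
t: 39.45
ee_pos: [0.5495, 0.2972, 0.3383]
ee_rot: [-3.141, 0.0, -0.001]
ft_force: [0.7, -0.6, -0.7]
width: 0.0256
grasp_force: 24.7
```

Call:
move_arm(commands=[0,0.5,0,0,0,0,0.1,1.7,0,0,0,0,0.2,3.7,0,0,0,0,0.4,6.5,0,0,0,0,0.7,10,0,0,0,0,1,14,0,0,0,0,1.3,18,0,0,0,0,1.5,22,0,0,0,0,1.8,26,0,0,0,0,2.1,30,0,0,0,0,2.4,34,0,0,0,0,2.7,38,0,0,0,0,2.9,42,0,0,0,0,3.2,46,0,0,0,0,3.5,50,0,0,0,0,3.8,54,0,0,0,0,4,57,0,0,0,0,4.2,59.5,0,0,0,0,4.3,61,0,0,0,0,4.3,61.5,0,0,0,0])

```text
t: 41.45
ee_pos: [0.5912, -0.3201, 0.3368]
ee_rot: [3.141, -0.005, -0.003]
ft_force: [0.7, 0.0, -0.1]
width: 0.0258
grasp_force: 24.7
```

Call:
move_arm(commands=[0.1,1,0.5,0,0,0,0.3,3,1.5,0,0,0,0.4,5,3,0,0,0,0.5,6.3,5,0,0,0,0.5,6.6,7,0,0,0,0.5,6.6,8.5,0,0,0,0.5,6.6,9.5,0,0,0,0.5,6.6,10,0,0,0,0.5,6.6,10,0,0,0,0.5,6.6,10,0,0,0])

```text
t: 42.45
ee_pos: [0.5979, -0.3837, 0.2387]
ee_rot: [3.141, 0.0, 0.002]
ft_force: [-0.2, -0.4, -0.6]
width: 0.0257
grasp_force: 24.7
```

```bash
python3 rel.py .260 "(0,0,110)" "(180,70,255)"|head -3; python3 w.py w9 .5978,-.3839,.167
```

```text
tcp [ 0.5979 -0.3837  0.2387]
wrist cap [ 0.6004 -0.3898] 0.0247 z 0.2618 4131
wrist [117. 348.] [32. 64.] [ 0.4813 -0.2068  0.06  ]
[ 0.53  0.54 -0.07  1.46  0.04  1.14 -1.12] [ 0.5978 -0.384   0.2389] [ 3.141e+00 -0.000e+00  2.000e-03] 0.0253
.5978,-.3839,.167 circ [ 0.5998 -0.3858] 0.0244 mean [ 0.6073 -0.3862  0.1674] px (np.float64(318.5582698215455), np.float64(257.3751025781619)) 3887
```

View pics/w9.png

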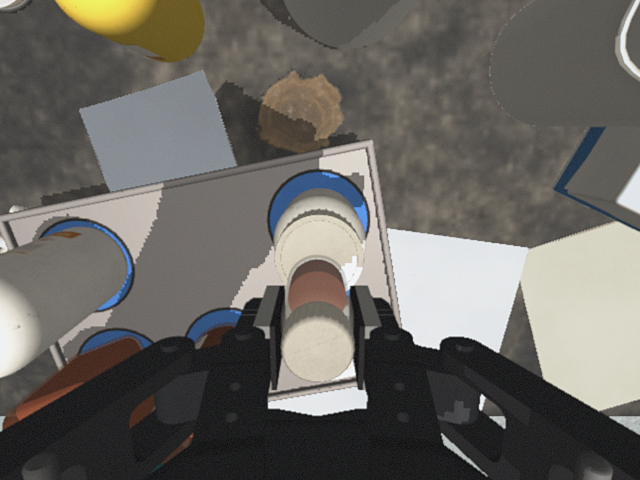

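The view shows the vial at (317,347), upright in the jaws above the tub's cap at (318,257). I'll get the fore-aft offset in the same camera, then lower.

```bash
python3 - <<'E'
from h import *
f=grab('wrist');print(ray(f,317.5,346.5,.261).round(4));W=pts(f)
im=f['image'][310:385,270:365].astype(int);m=(im.min(-1)>130);v,u=np.nonzero(m);(c,r)=cv2.minEnclosingCircle(np.c_[u,v].astype(np.float32));print(c,r, ray(f,c[0]+270,c[1]+310,.261).round(4))
E
```

```text
[ 0.6002 -0.3849  0.261 ]
(46.5, 44.9054069519043) 54.85213088989258 [ 0.5972 -0.3846  0.261 ]
```

Call:
move_arm(commands=[0,0,0.5,0,0,0,0,0,1.2,0,0,0,0,0,1.8,0,0,0,0,0,2.2,0,0,0,0,0,2.5,0,0,0,0,0,2.6,0,0,0,0,0,2.6,0,0,0,0,0,2.6,0,0,0])

```text
t: 43.5
ee_pos: [0.5975, -0.3839, 0.2121]
ee_rot: [3.141, -0.0, 0.001]
ft_force: [-0.3, 0.4, -0.1]
width: 0.0252
grasp_force: 24.7
```

Call:
move_arm(commands=[0,0.05,0.2,0,0,0,0,0.05,0.35,0,0,0,0,0.05,0.45,0,0,0,0,0.05,0.5,0,0,0,0,0.05,0.55,0,0,0,0,0.05,0.55,0,0,0])

```text
t: 44.1
ee_pos: [0.5973, -0.3843, 0.2063]
ee_rot: [-3.142, 0.0, 0.0]
ft_force: [0.9, -0.0, -0.3]
width: 0.0256
grasp_force: 24.7
```

Call:
move_arm(commands=[0,0,0.05,0,0,0,0,0,0.1,0,0,0,0,0,0.1,0,0,0,0,0,0.1,0,0,0])

```text
t: 44.5
ee_pos: [0.5975, -0.3844, 0.2057]
ee_rot: [3.141, -0.0, 0.001]
ft_force: [0.4, -0.1, 2.3]
width: 0.0255
grasp_force: 24.9
```

Contact at 2.3 N. I'll release with a modest opening and rise.

Call:
move_arm(commands=[0,0,0,0,0,0,0,0,0,0,0,0,0,0,0,0,0,0,0,0,0,0,0,0,0,0,0,0,0,0,0,0,0,0,0,0], hand=0.6)

```text
t: 45.1
ee_pos: [0.5973, -0.3843, 0.2052]
ee_rot: [-3.142, 0.0, 0.0]
ft_force: [-0.2, -0.4, -0.5]
width: 0.0512
grasp_force: 0.0
```

Call:
move_arm(commands=[0,0,-0.5,0,0,0,0,0,-1.5,0,0,0,0,0,-3,0,0,0,0,0,-6,0,0,0,0,0,-10,0,0,0,0,0,-13,0,0,0,0,0,-15,0,0,0,0,0,-15,0,0,0,0,0,-15,0,0,0])

```text
t: 46.0
ee_pos: [0.5974, -0.3843, 0.3564]
ee_rot: [3.141, -0.0, 0.002]
ft_force: [0.8, -0.2, -0.2]
width: 0.0513
grasp_force: 0.0
```

```bash
python3 - <<'E'
from h import *
print(env.observe()['ee_pos'].round(3))
for n in ['wrist','top','scene']:
    f=grab(n,n+'f');W=pts(f)
    for nm,x,y,z in [('vial',.598,-.384,.228),('tub',.598,-.384,.167),('blue',.558,-.19,.232),('teal',.479,-.307,.227),('jar',.457,-.205,.186),('timer',.493,-.403,.0795)]:
        k=(np.hypot(W[...,0]-x,W[...,1]-y)<.05)&(abs(W[...,2]-z)<.006); q=W[k]
        if len(q)>5:
            c,r=cv2.minEnclosingCircle(q[:,:2].astype(np.float32)); print(n,nm,np.round(c,4),round(r,4),len(q))
f=cv2.imread('pics/scenef.png')[150:270,330:490];g=cv2.imread('pics/wristf.png')
cv2.imwrite('pics/fin.png',np.hstack([cv2.resize(f,(440,330)),cv2.resize(g,(360,330))]))
E
```

```text
[ 0.597 -0.384  0.356]
wrist vial [ 0.6018 -0.3842] 0.0116 870
wrist tub [ 0.6001 -0.3857] 0.0242 1332
wrist blue [ 0.5588 -0.1922] 0.0165 1694
wrist teal [ 0.4772 -0.3252] 0.0129 212
wrist jar [ 0.4769 -0.2059] 0.0274 218
wrist timer [ 0.4969 -0.4049] 0.0422 3099
top vial [ 0.599  -0.3817] 0.0122 79
top tub [ 0.5978 -0.3831] 0.0248 172
top blue [ 0.5572 -0.1907] 0.0162 137
top teal [ 0.4772 -0.3079] 0.0212 248
top jar [ 0.4579 -0.2054] 0.0322 553
top timer [ 0.4943 -0.4029] 0.0423 566
scene vial [ 0.5997 -0.3818] 0.0131 20
scene tub [ 0.6002 -0.381 ] 0.0256 68
scene blue [ 0.5583 -0.1894] 0.0178 51
scene teal [ 0.4816 -0.3089] 0.0235 72
scene jar [ 0.4588 -0.2068] 0.034 194
scene timer [ 0.4781 -0.406 ] 0.0339 52
```

View pics/fin.png

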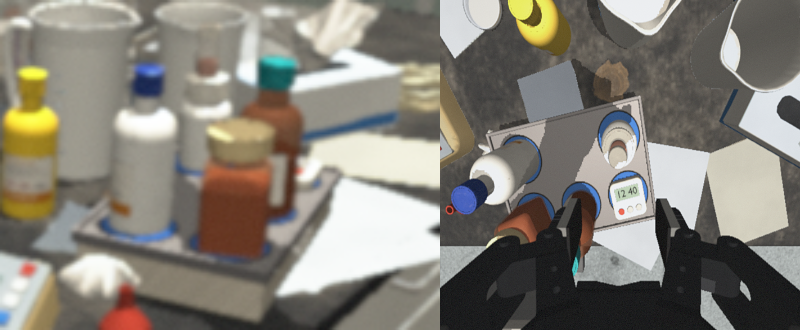

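The picture shows all four placed upright: blue bottle (147,150), vial on tub (207,95) and teal bottle (274,130). The jar and timer have not moved, and the gripper is clear above. I'll hand in.

```bash
python3 -c "
from bench import env
print(env.sign_off())"
```

```text
the job is handed in; nothing more can be done
None
```

The job is handed in at about 46 s: teal bottle, blue bottle and tub stand upright about 1–4 mm from their mark centres, the vial is on the tub's cap about 2 mm off centre, and the jar and timer are where they were; I did not re-measure the bulb and tape, but no move went near them.

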